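# Press a reducing sleeve home in a thermal shaker's floating block

## Robot

A 6-joint arm with a two-finger parallel gripper is mounted at the origin on the work surface. World frame = base frame: x ahead of the robot, y to its left, z up, the work surface at z = 0. Lengths are in m, angles in rad, forces in N, time in s.
With the tool pointing down it reaches from about 0.3 to 0.875 m from the base axis. Payload 6.4 kg.
Tool frame: the origin (TCP) lies midway between the tips of the shut fingers; the grasp point (between the pads) lies 19 mm behind it (ctrl.pinch_z is the distance from the TCP to the grasp point, in m); z points along the fingers, y is the line along which they close (so a half turn about z gives the same grasp; the last joint's range is limited). The gripper opens to 85 mm and grips with 20 to 120 N. Pads are 22 mm wide; open, the fingers measure 114 mm over their backs; the gripper's body (76 mm by 85 mm) begins 54 mm behind the grasp point. The pads swing forward as they close: fully open they stand 13 mm farther back than shut.
Start: joints at [-1.402, 0.181, 1.607, -0, 1.354, -0.206], TCP at [0.211, -0.535, 0.231] pointing down, gripper open.
Joint ranges: [-2.99, 2.99], [-0.89, 2.07], [0.3, 2.58], [-1.14, 4.28], [0, 2.63], [-3.12, 3.12]. Speed limits (rad/s): [2.57, 2.57, 3.01, 3.14, 3.14, 3.14].

## Interface

Orientations are given as a unit quaternion [w, x, y, z].
In Python, from bench import ctrl gives the robot as it stands.
- The arm moves only by the tool apply_moves, never from a script. Its argument "moves" is a list of rows, each an object with "jaw": the opening, from 0 (shut) to 1 (fully open); "offset": the shift along the tool's x, y, z in mm, a list of three; "rot": the turn, a rotation vector about the tool's x, y, z in degrees, a list of three. In form: [{"jaw": jaw, "offset": [dx, dy, dz], "rot": [ax, ay, az]}, ...]. A call has exactly 5 rows; each row shifts and turns the commanded pose from where the row before left it, along the tool's axes as they then stand; what a row does not reach is not made up. A row lasts 1/8 s, in which the tool goes at most 62.5 mm and 10.7 degrees, less where a joint would pass 70% of its speed; a pose out of reach is approached as far as the arm can. A call is refused whole if a number of a shift passes 62.5 or a number of a turn 10.7, either way. A call with a gripper value outside its range is refused whole. The fingers move at their own pace and stop on an object; the grip force is fixed at half the most. Time passes only in rows, so rows that do not move let the fingers close, or fill a call up. It gives the time, the measured TCP pose, the force, the opening and the grip force at its end, in the units of the state.
- ctrl.get_obs(): the state, without advancing time (a new reading comes with each control period).
- ctrl.camera(name): name is "scene" or "top" or "wrist"; returns (picture, depth): 480x640x3 uint8, red, green, blue; 480x640 float32, m along the optical axis (not along the pixel's ray), 0 where there is no reading.
- ctrl.camera_params(name): a dict with "K" (3x3 intrinsics, pixels), "cam_to_world" (4x4, takes a point from camera to world coordinates); the wrist camera has in their place "mount" (4x4, takes a point from camera to tool coordinates, whose origin is the TCP and whose axes are the flange's). Camera axes: x right, y down, z forward; pixel columns grow to the right and rows downward; lengths in m; the calibration is good to about 2 mm. The wrist camera is an equidistant fisheye: a pixel r from the principal point sees the ray r / f radians off the axis. A picture is of the moment at which its call begins: read the wrist's pose just before it. camera_params takes no time and is no camera call.
- ctrl.hand_in(): hands the job in; it is judged then, once.
Trained networks look in the newest picture that a camera, given by its name, has taken for a name from the list of things; names that differ only in an ending like _2 or _b are one class to them, and where a whole thing is asked for, a point or a joint stands for the part that bears it (a point fixed in the world has none). Each returns a list of dicts, best first, with "score" (0 to 1); they miss things now and then, are a little off and sometimes report something else, mostly with a low value. They report only what shows in the picture. A call takes as long as a camera call. They do not tell look-alikes from the thing itself.
- ctrl.outline_of(camera, target): "region" (480x640 bool, what is visible of it) and "position" ([column, row] in pixels, amid what is visible of it).
The state is a dict: "time_s": time; "q": joint angles; "dq": joint speeds; "joint_efforts": joint torques, N m; "eef_pos": TCP position; "eef_rot": TCP orientation; "wrist_force": force on the tool from outside, world axes, zero at the start; "torque": the same for the moment, N m; "opening": opening from 0.0 (shut) to 1.0 (fully open); "grasp_force": force on a finger pad.
Only numpy, scipy, OpenCV 4.12 (cv2) and the standard library are available. Lean on these libraries where they do the work, as an engineer would, in place of code of your own. Each camera call takes 0.05 s, during which the arm holds its last target. There are 200 camera calls.

## Task

A small tube is to go into the thermal shaker: take the reducing sleeve that fits the block's open large well, start it squarely in the well and press it fully home past the two O-rings, until its collar sits down on the block all round, then let go. The block floats on soft mounts and sinks as you push, so go by feel: keep pressing until the collar lands, then stop, never bearing on the block with more than 20 N. Leave the other two sleeves, the tip box and the bottle where they stand.

Things in the scene. Friction and masses are not known exactly. Their poses are not given: they have to be found in the camera images.
- sleeve_center (a point): Reducing sleeve to fit: plain aluminium flanged bushing, the middle-sized of three loose ones standing collar up. Body 30 mm across, 40 mm long, the foot tapered to 27 mm over its last 8 mm; collar on top 38 mm across, 12 mm tall; 70 to 120 g; a 17 mm blind bore in its top. Point on its axis half-way up: foot 26 mm below, collar's underside (shoulder) 14 mm above, top 26 mm above. z up the axis.
- well_mouth (a point): Centre of the mouth of the open large well, in the flat top of the shaker's aluminium block, 103 mm above the bench. Bore 31 mm wide, 44 mm deep, mouth chamfer 1.5 mm. z up; x along the block's long side towards its other well, 55 mm away, which holds a fitted sleeve (collar 12 mm above the block). Along y the block's top reaches 38 mm to either side and nothing higher stands within 70 mm.
- upper_o_ring (a point): Centre of the upper of two rubber O-rings in the well wall, 10 mm below the mouth; the other is 23 mm below it. Each resists most while the sleeve's taper enters it, then gives with a small jump and drags; the sleeve may stick and slip. Both together drag with 6 to 15 N, different each time and about as much as the push it took to enter the lower one (up to 18 N).
- block: The floating block, 112 x 76 x 58 mm; origin at the centre of its underside, axes as for the well, whose axis is 25 mm from the block's centre towards -x. It sinks about 1 mm for each 3 N of downward push (12 mm at most), shifts sideways about 1 mm for each 2.5 N, and comes back when let go.
- heater: The thermal shaker, a white housing 270 x 205 x 80 mm with a blue control panel; origin at the centre of its underside, x from the panel to the blocks. Fixed. The floating block lies on one side of its bay; a fixed block with small tube wells, 8 mm lower, on the other, its edge 44 mm from the large well's axis. Which side is which varies.
- sleeve_thin: A smaller loose sleeve, body 20 mm, collar 27 mm in diameter, 52 mm tall: too thin for the well. Origin at the centre of its foot. Leave it.
- sleeve_wide: A larger loose sleeve, body 42 mm, collar 52 mm in diameter, 52 mm tall: too wide for the well. Origin at the centre of its foot. Leave it.
- tip_box: A blue pipette tip box with a clear lid, 120 x 82 x 64 mm. Origin at the centre of its underside. Leave it.
- bottle: A white reagent bottle with a blue cap, 56 mm in diameter, 110 mm tall. Origin at the centre of its underside. Leave it.
Things that resemble listed ones, but are neither listed nor needed, are in the scene too. Leave any green or turquoise look-alike of the part that bears sleeve_center alone.

How it is judged:
On the way:
1. the sleeve is started upright in the well, its foot at least 5 mm below the mouth (z of sleeve_center in the frame of well_mouth below 0.021 m and horizontal distance between sleeve_center and well_mouth below 0.004 m and angle between sleeve_center's own z axis and vertical below 0.12 rad), for 0.1 s.
At the end, for the whole second after the job is handed in: the sleeve stands upright in the well (within 0.04 rad) and centred (2 mm), pressed home with its collar down on the block (gap under 1.5 mm), released; the other sleeves, tip box and bottle are within 20 mm of where they started (z of sleeve_center in the frame of well_mouth below -0.0125 m and horizontal distance between sleeve_center and well_mouth below 0.002 m and angle between sleeve_center's own z axis and vertical below 0.04 rad and distance of each of sleeve_thin, sleeve_wide, tip_box, bottle from where it was at the start of the episode below 0.02 m); the robot touches nothing.
It fails at once if the sleeve is pressed down on the block with more than 20 N (contact force between sleeve and block above 20 N).
It fails at once if another sleeve, the tip box or the bottle is shoved away or knocked over (distance of any of sleeve_thin, sleeve_wide, tip_box, bottle from where it was at the start of the episode above 0.02 m or angle between any of sleeve_thin, sleeve_wide, bottle's own z axis and vertical above 0.4 rad).
It also fails if it takes over 53 s, if anything falls off the work surface, if the arm or the gripper's body presses on something with over 40 N, if the wrist force passes 120 N, or if a joint passes its speed limit or range.

## Working session

There is one attempt and no reset: what is moved stays moved. The work goes in short steps, Python scripts to look and compute and a tool call to move; the robot and the scene stay as the last step left them, time stands still between calls to the robot, and variables do not carry over. Pictures are saved under pics/ and viewed, at most 10 in all, crops included, and the job is handed in when it is done.

Besides the shell and the picture viewer there is one more tool, called after "Emit:" as name(argument=value, ...), one argument or row to a line, values as JSON. apply_moves: Moves the arm, as the interface text tells. Its arguments: {"type":"object","properties":{"moves":{"type":"array"}},"required":["moves"]}

```bash
mkdir -p pics; ls; cat > h.py <<'E'
import numpy as np, cv2
from bench import ctrl
def w(cam,mask,d):
    P=ctrl.camera_params(cam);K=np.array(P["K"]);T=np.array(P["cam_to_world"])
    v,u=np.nonzero(mask&(d>0));z=d[v,u]
    p=np.c_[(u-K[0,2])/K[0,0]*z,(v-K[1,2])/K[1,1]*z,z]
    return p@T[:3,:3].T+T[:3,3]
E
python3 - <<'E'
from h import *
o=ctrl.get_obs();print(o['time_s'],o['eef_pos'],o['eef_rot'],ctrl.pinch_z)
ims=[]
for c in("top","scene"):
    im,d=ctrl.camera(c);cv2.imwrite(f"pics/{c}0.png",im[...,::-1]);np.save(c+".npy",d)
    for n in ("sleeve_center","sleeve_thin","sleeve_wide","block","well_mouth","heater") if c=="top" else ("sleeve_center","well_mouth"):
        for r in ctrl.outline_of(c,n)[:4]:
            p=w(c,r["region"],d)
            print(c,n,round(r["score"],2),np.round(r["position"]),r["region"].sum(),np.round(np.median(p,0),3) if len(p) else'',np.round(np.percentile(p,[2,98],axis=0),3).tolist() if len(p) else '')
E
```

```text
pics
0.0 [ 0.21042603 -0.53452149  0.23038883] [-8.71066463e-04  9.82487502e-01  1.86326457e-01  1.51282352e-05] 0.0187
top sleeve_center 0.72 [334. 259.] 381 [ 0.508 -0.143  0.051] [[0.492, -0.161, 0.046], [0.525, -0.127, 0.055]]
top sleeve_center 0.66 [374. 238.] 396 [ 0.546 -0.219  0.051] [[0.529, -0.243, -0.0], [0.562, -0.201, 0.055]]
top sleeve_thin 0.56 [366. 178.] 195 [ 0.647 -0.197  0.051] [[0.636, -0.209, 0.014], [0.661, -0.185, 0.055]]
top sleeve_thin 0.32 [374. 238.] 378 [ 0.545 -0.218  0.051] [[0.528, -0.235, 0.042], [0.561, -0.202, 0.055]]
top sleeve_thin 0.19 [119. 222.] 3496 [0.562 0.212 0.102] [[0.508, 0.172, 0.059], [0.617, 0.255, 0.115]]
top sleeve_wide 0.55 [390. 297.] 761 [ 0.445 -0.237  0.051] [[0.421, -0.261, -0.0], [0.469, -0.213, 0.055]]
top sleeve_wide 0.23 [452. 222.] 1086 [ 0.567 -0.341  0.076] [[0.544, -0.375, 0.001], [0.596, -0.324, 0.112]]
top block 0.71 [376. 237.] 411 [ 0.546 -0.218  0.051] [[0.528, -0.238, -0.0], [0.564, -0.201, 0.055]]
top block 0.67 [121. 222.] 3493 [0.562 0.211 0.102] [[0.508, 0.172, 0.06], [0.617, 0.255, 0.115]]
top well_mouth 0.87 [118. 219.] 3526 [0.562 0.212 0.102] [[0.508, 0.172, 0.059], [0.617, 0.256, 0.115]]
top heater 0.8 [148. 271.] 13822 [0.484 0.167 0.079] [[0.395, 0.063, 0.026], [0.665, 0.286, 0.083]]
scene sleeve_center 0.92 [246. 264.] 573 [ 0.555 -0.216  0.049] [[0.533, -0.234, 0.006], [0.565, -0.201, 0.053]]
scene sleeve_center 0.91 [296. 258.] 583 [ 0.519 -0.142  0.048] [[0.495, -0.159, 0.003], [0.528, -0.126, 0.053]]
scene sleeve_center 0.63 [328. 285.] 630 [ 0.566 -0.08   0.049] [[0.542, -0.097, 0.0], [0.576, -0.063, 0.053]]
scene well_mouth 0.62 [529. 291.] 4496 [0.58  0.211 0.102] [[0.509, 0.172, 0.065], [0.624, 0.255, 0.115]]
```

```bash
python3 - <<'E'
import cv2,numpy as np
a=cv2.imread("pics/top0.png");
cv2.imwrite("pics/t0c.png",cv2.resize(np.hstack([a[150:330,270:470],a[150:330,50:250]]),(800,360),interpolation=cv2.INTER_CUBIC))
E
```

```text
(no output)
```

View pics/t0c.png

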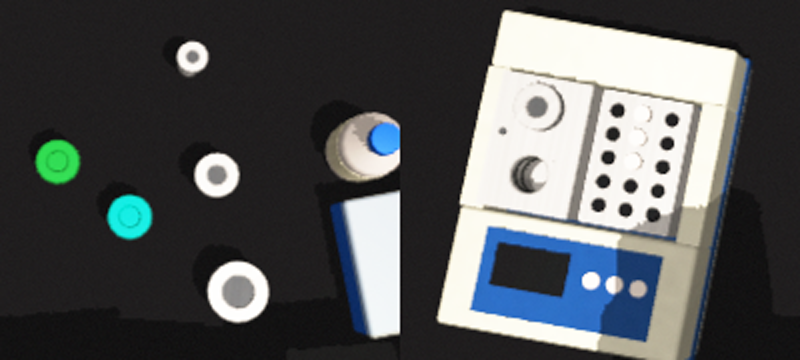

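View pics/scene0.png

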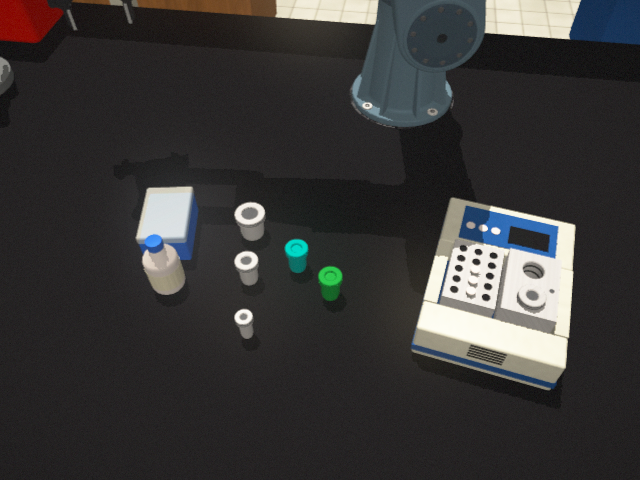

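Aluminium candidates in the top view are (374,238), thin (366,178) and wide (390,297). The look-alikes are green (298,230) and turquoise (334,259). The middle-sized aluminium sleeve at (374,238) fits the description, and the enlarged crop confirms it. The open well is at about (115,237) and the fitted sleeve at about (119,203).

```bash
cat >> h.py <<'E'
def px(cam,u,v,z):
    P=ctrl.camera_params(cam);K=np.array(P["K"]);T=np.array(P["cam_to_world"])
    r=T[:3,:3]@np.array([(u-K[0,2])/K[0,0],(v-K[1,2])/K[1,1],1]);return T[:3,3]+r*(z-T[2,3])/r[2]
E
python3 - <<'E'
from h import *
from scipy.spatial.transform import Rotation as R
d=np.load("top.npy");m=np.zeros(d.shape,bool);m[222:256,358:392]=1
p=w("top",m,d);p=p[p[:,2]>.042];c=cv2.minEnclosingCircle(p[:,:2].astype(np.float32));print("sleeve",c,p[:,:2].mean(0))
m[:]=0;m[180:275,80:165]=1
p=w("top",m,d);q=p[(p[:,2]>.110)&(p[:,2]<.12)];print("fitted",cv2.minEnclosingCircle(q[:,:2].astype(np.float32)),len(q))
b=p[(p[:,2]>.0985)&(p[:,2]<.107)];rr=cv2.minAreaRect(b[:,:2].astype(np.float32));print(rr)
print("well px",px("top",115,237,.103), px("top",119,203,.115))
o=ctrl.get_obs();r=R.from_quat(np.roll(o['eef_rot'],-1));print(r.as_matrix().round(3))
P=ctrl.camera_params("wrist");print(np.round(P["K"],1),np.round(P["mount"],3))
E
```

```text
sleeve ((0.5456918478012085, -0.21884655952453613), 0.01919688656926155) [ 0.545353   -0.21862499]
fitted ((0.5922901630401611, 0.2104833722114563), 0.019649505615234375) 420
((0.5593317747116089, 0.1937812864780426), (0.12269830703735352, 0.11207231134176254), 80.37364959716797)
well px [0.53728924 0.21705306 0.103     ] [0.59180906 0.20788803 0.115     ]
[[ 0.931  0.366 -0.   ]
 [ 0.366 -0.931  0.   ]
 [-0.    -0.    -1.   ]]
[[371.6   0.  321.7]
 [  0.  371.6 240.9]
 [  0.    0.    1. ]] [[-0.001 -0.956 -0.294  0.075]
 [ 1.    -0.001 -0.001  0.   ]
 [ 0.    -0.294  0.956 -0.142]
 [ 0.     0.     0.     1.   ]]
```

Emit:
apply_moves(
  moves=[
    {"jaw": 1,"offset": [47.5,-19,0],"rot": [0,0,0]},
    {"jaw": 1,"offset": [47.5,-19,0],"rot": [0,0,0]},
    {"jaw": 1,"offset": [47.5,-19,0],"rot": [0,0,0]},
    {"jaw": 1,"offset": [47.5,-19,0],"rot": [0,0,0]},
    {"jaw": 1,"offset": [47.5,-19,0],"rot": [0,0,0]},
  ],
)

```text
time_s: 1.12
eef_pos: [0.3978, -0.3586, 0.2315]
eef_rot: [0.0, 0.983, 0.186, 0.0]
wrist_force: [0.5, -0.2, 0.2]
opening: 1.003
grasp_force: 0.0
```

Emit:
apply_moves(
  moves=[
    {"jaw": 1,"offset": [47.5,-19,0],"rot": [0,0,0]},
    {"jaw": 1,"offset": [47.5,-19,0],"rot": [0,0,0]},
    {"jaw": 1,"offset": [47.5,-19,0],"rot": [0,0,0]},
    {"jaw": 1,"offset": [47.5,-19,0],"rot": [0,0,10.3]},
    {"jaw": 1,"offset": [0,0,0],"rot": [0,0,10.3]},
  ],
)

```text
time_s: 1.75
eef_pos: [0.5478, -0.2166, 0.2313]
eef_rot: [-0.0, 1.0, 0.007, 0.0]
wrist_force: [0.2, -0.2, -0.0]
opening: 0.998
grasp_force: 0.0
```

Emit:
apply_moves(
  moves=[
    {"jaw": 1,"offset": [0,0,25],"rot": [0,0,10.3]},
    {"jaw": 1,"offset": [0,0,25],"rot": [0,0,0]},
    {"jaw": 1,"offset": [0,0,0],"rot": [0,0,0]},
    {"jaw": 1,"offset": [0,0,0],"rot": [0,0,0]},
    {"jaw": 1,"offset": [0,0,0],"rot": [0,0,0]},
  ],
)

```text
time_s: 2.38
eef_pos: [0.5465, -0.22, 0.1828]
eef_rot: [0.001, 0.997, -0.082, 0.001]
wrist_force: [0.0, -0.1, -0.1]
opening: 0.998
grasp_force: 0.0
```

```bash
cat >> h.py <<'E'
from scipy.spatial.transform import Rotation as R
def wrist(tag):
    "tool-frame and world points (480x640x3) of the wrist picture"
    o=ctrl.get_obs();im,d=ctrl.camera("wrist");cv2.imwrite(f"pics/{tag}.png",im[...,::-1])
    P=ctrl.camera_params("wrist");K=np.array(P["K"]);M=np.array(P["mount"])
    v,u=np.mgrid[:480,:640];a=(u-K[0,2])/K[0,0];b=(v-K[1,2])/K[1,1];r=np.hypot(a,b)+1e-9
    s=np.tan(np.minimum(r,1.5))/r;p=np.stack([a*s*d,b*s*d,d],-1)
    t=p@M[:3,:3].T+M[:3,3]
    A=R.from_quat(np.roll(o['eef_rot'],-1)).as_matrix()
    g=t@A.T+o['eef_pos'];g[d<=0]=np.nan
    return o,im,t,g,A
E
python3 - <<'E'
from h import *
o,im,t,g,A=wrist("w1")
for r in ctrl.outline_of("wrist","sleeve_center")[:3]:
    m=r["region"];q=g[m];q=q[q[:,2]>.045]
    if len(q)<10: continue
    c=cv2.minEnclosingCircle(q[:,:2].astype(np.float32))
    print(r["score"],r["position"],c,np.nanmedian(q,0), "tool:",A.T@(np.r_[c[0],np.median(q[:,2])]-o['eef_pos'])*1000)
E
```

```text
0.83 [240.0, 281.0] ((0.5078047513961792, -0.14275500178337097), 0.01944117620587349) [ 0.50836905 -0.14317391  0.05079131] tool: [-51.07271909 -69.989614   131.79999564]
0.73 [160.2, 240.9] ((0.555483341217041, -0.07972662895917892), 0.01932646334171295) [ 0.55609407 -0.08054854  0.0508788 ] tool: [ -14.36018754 -139.97543873  131.72432595]
0.6 [319.3, 230.4] ((0.5445147156715393, -0.21791361272335052), 0.019588913768529892) [ 0.54512881 -0.21786686  0.05085015] tool: [ -2.54938614  -1.85801277 131.91317713]
```

View pics/w1.png

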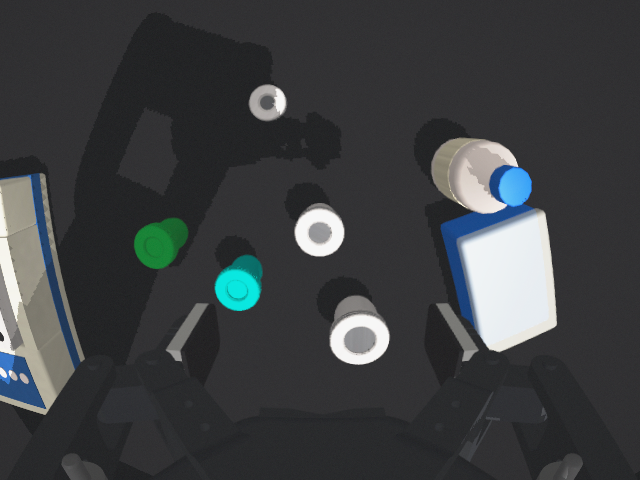

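The wrist view shows the aluminium target at (319,231), with turquoise at (239,285), wide at (359,335) and thin at (267,102). Nothing is in the fingers' way, so I descend onto the collar only.

Emit:
apply_moves(
  moves=[
    {"jaw": 1,"offset": [-2.5,-1.5,35],"rot": [0,0,0]},
    {"jaw": 1,"offset": [0,0,40],"rot": [0,0,0]},
    {"jaw": 1,"offset": [0,0,40],"rot": [0,0,0]},
    {"jaw": 1,"offset": [0,0,26],"rot": [0,0,0]},
    {"jaw": 1,"offset": [0,0,0],"rot": [0,0,0]},
  ],
)

```text
time_s: 3.1
eef_pos: [0.5421, -0.2167, 0.0385]
eef_rot: [-0.001, 0.997, -0.082, -0.002]
wrist_force: [-0.0, 0.4, 0.8]
opening: 0.999
grasp_force: 0.0
```

Emit:
apply_moves(
  moves=[
    {"jaw": 0.2,"offset": [0,0,0],"rot": [0,0,0]},
    {"jaw": 0.2,"offset": [0,0,0],"rot": [0,0,0]},
    {"jaw": 0.2,"offset": [0,0,0],"rot": [0,0,0]},
    {"jaw": 0.2,"offset": [0,0,0],"rot": [0,0,0]},
    {"jaw": 0.2,"offset": [0,0,0],"rot": [0,0,0]},
  ],
)

```text
time_s: 3.72
eef_pos: [0.5447, -0.2182, 0.0422]
eef_rot: [0.001, 0.997, -0.082, 0.001]
wrist_force: [-1.1, 1.0, 5.7]
opening: 0.406
grasp_force: 59.2
```

Emit:
apply_moves(
  moves=[
    {"jaw": 0.2,"offset": [0,0,-10],"rot": [0,0,0]},
    {"jaw": 0.2,"offset": [0,0,-35],"rot": [0,0,0]},
    {"jaw": 0.2,"offset": [0,0,-40],"rot": [0,0,0]},
    {"jaw": 0.2,"offset": [0,0,-40],"rot": [0,0,0]},
    {"jaw": 0.2,"offset": [0,0,-20],"rot": [0,0,0]},
  ],
)

```text
time_s: 4.35
eef_pos: [0.5445, -0.2182, 0.1889]
eef_rot: [0.001, 0.997, -0.082, 0.002]
wrist_force: [0.2, 0.6, -1.2]
opening: 0.414
grasp_force: 60.0
```

```bash
python3 - <<'E'
from h import *
o,im,t,g,A=wrist("w2");print(o['eef_pos'],o['opening'],o['wrist_force'],A.round(4))
cv2.imwrite("pics/w2c.png",cv2.resize(im[150:450,120:520,::-1],(800,600)))
for r in ctrl.outline_of("wrist","sleeve_center")[:4]:
    q=t[r["region"]]; print(r["score"],r["position"],r["region"].sum(),np.nanmedian(q,0))
d=np.array([.538,.219,0])-o['eef_pos'];print("delta tool mm",(A.T@d*1000))
E
```

```text
[ 0.54452872 -0.21819495  0.18894811] 0.4138410656196559 [ 0.24768022  0.6368131  -1.17765639] [[ 0.9865 -0.1637  0.0037]
 [-0.1637 -0.9865 -0.0025]
 [ 0.0041  0.0018 -1.    ]]
0.9 [241.6, 275.1] 1917 [-0.04569812 -0.06664124  0.13821896]
0.79 [165.3, 237.0] 1945 [-0.01017725 -0.13404369  0.13853041]
0.47 [270.0, 101.0] 979 [ 0.09786227 -0.03804847  0.13839849]
delta tool mm [ -78.77470227 -430.57250504  187.84382355]
```

View pics/w2c.png

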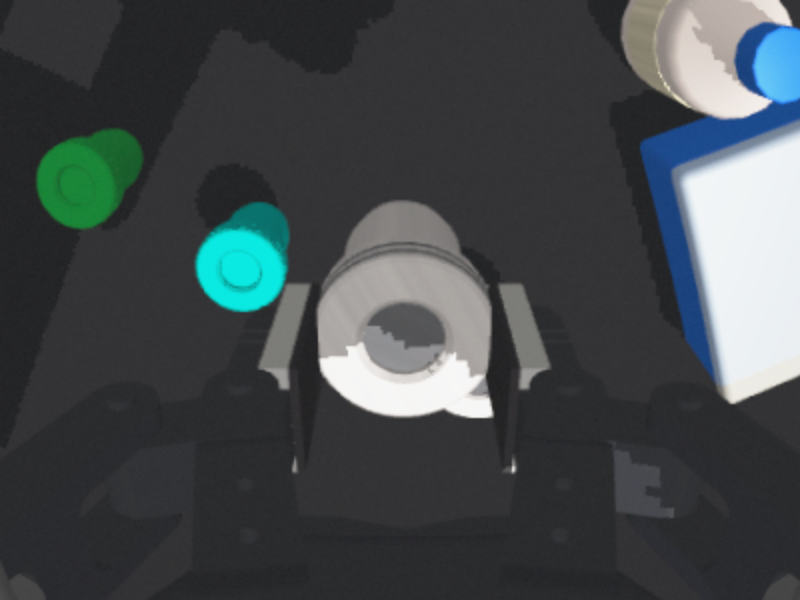

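The image shows the sleeve held by its collar, upright, centred at about (403,335) in the crop. Next I go over the well, 45 mm short along the tool's x, so the wrist camera can see it.

Emit:
apply_moves(
  moves=[
    {"jaw": 0.2,"offset": [-12.4,-43,-3],"rot": [0,0,0]},
    {"jaw": 0.2,"offset": [-12.4,-43,-3],"rot": [0,0,0]},
    {"jaw": 0.2,"offset": [-12.4,-43,0],"rot": [0,0,0]},
    {"jaw": 0.2,"offset": [-12.4,-43,0],"rot": [0,0,0]},
    {"jaw": 0.2,"offset": [-12.4,-43,0],"rot": [0,0,0]},
  ],
)

```text
time_s: 5.08
eef_pos: [0.5165, 0.0062, 0.1902]
eef_rot: [-0.0, 0.997, -0.082, -0.001]
wrist_force: [-0.1, 0.2, -0.9]
opening: 0.412
grasp_force: 60.0
```

Emit:
apply_moves(
  moves=[
    {"jaw": 0.2,"offset": [-12.4,-43,0],"rot": [0,0,0]},
    {"jaw": 0.2,"offset": [-12.4,-43,0],"rot": [0,0,0]},
    {"jaw": 0.2,"offset": [-12.4,-43,0],"rot": [0,0,0]},
    {"jaw": 0.2,"offset": [-12.4,-43,0],"rot": [0,0,0]},
    {"jaw": 0.2,"offset": [-12.4,-43,0],"rot": [0,0,0]},
  ],
)

```text
time_s: 5.7
eef_pos: [0.4906, 0.2282, 0.1902]
eef_rot: [0.0, 0.997, -0.082, -0.001]
wrist_force: [0.4, 0.4, -0.3]
opening: 0.411
grasp_force: 60.0
```

Emit:
apply_moves(
  moves=[
    {"jaw": 0.2,"offset": [0,0,0],"rot": [0,0,0]},
    {"jaw": 0.2,"offset": [0,0,0],"rot": [0,0,0]},
    {"jaw": 0.2,"offset": [0,0,0],"rot": [0,0,0]},
    {"jaw": 0.2,"offset": [0,0,0],"rot": [0,0,0]},
    {"jaw": 0.2,"offset": [0,0,0],"rot": [0,0,0]},
  ],
)

```text
time_s: 6.32
eef_pos: [0.4919, 0.2263, 0.1913]
eef_rot: [-0.0, 0.997, -0.083, 0.0]
wrist_force: [-0.2, 0.4, -0.3]
opening: 0.41
grasp_force: 60.1
```

```bash
python3 - <<'E'
from h import *
o,im,t,g,A=wrist("w3");print(o['time_s'],o['eef_pos'],o['opening'],o['wrist_force'],A.round(4))
cv2.imwrite("pics/w3c.png",cv2.resize(im[60:360,120:520,::-1],(800,600)))
# collar top in hand
m=(abs(t[...,2])<.03)&(np.hypot(t[...,0],t[...,1])<.022)
q=t[m];c=cv2.minEnclosingCircle(q[:,:2].astype(np.float32));z=np.median(q[:,2])
s=q[abs(q[:,2]-z)<.004];X=np.c_[s[:,:2],np.ones(len(s))];f=np.linalg.lstsq(X,s[:,2],rcond=None)[0]
print("hand",c,z,len(q),f)
# block top points, fitted collar
for lo,hi in((.108,.122),(.096,.107)):
    q=g[(g[...,2]>lo)&(g[...,2]<hi)&(np.hypot(g[...,0]-.565,g[...,1]-.214)<.08)&~m]
    print(len(q),np.median(q[:,2]),cv2.minEnclosingCircle(q[:,:2].astype(np.float32)),cv2.minAreaRect(q[:,:2].astype(np.float32)))
for r in ctrl.outline_of("wrist","well_mouth")[:2]: print(r["score"],r["position"],r["region"].sum())
E
```

```text
6.325 [0.49185118 0.22628694 0.19134615] 0.4103558466862196 [-0.17938758  0.36718922 -0.2969622 ] [[ 9.863e-01 -1.649e-01  1.000e-04]
 [-1.649e-01 -9.863e-01  0.000e+00]
 [ 1.000e-04 -0.000e+00 -1.000e+00]]
hand ((0.0007640915573574603, -1.2516141396190505e-05), 0.021716317161917686) -0.008632161766351704 8061 [ 0.00580596  0.01027753 -0.00827901]
3267 0.11393659401906886 ((0.5910328030586243, 0.2118373066186905), 0.019414495676755905) ((0.5910137295722961, 0.2117091417312622), (0.03784498572349548, 0.03804595768451691), 35.76414489746094)
16878 0.10226515976359599 ((0.5599949359893799, 0.20589613914489746), 0.07415907084941864) ((0.5580521821975708, 0.19520264863967896), (0.12055734544992447, 0.11263056099414825), 80.44776916503906)
0.8 [319.7, 138.2] 21257
```

View pics/w3c.png

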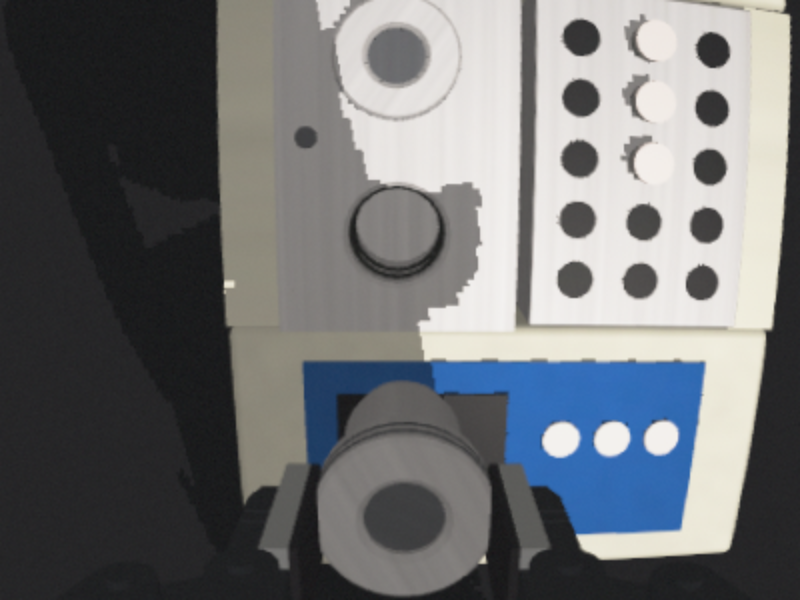

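The crop shows the open well at (397,230), the fitted sleeve at (398,55) and the held sleeve at (403,515). Next I measure the well and the in-hand centre in the same frame.

```bash
python3 - <<'E'
from h import *
o,im,t,g,A=wrist("w4")
hole=((g[...,2]<.0995)|np.isnan(g[...,2])).astype(np.uint8)
n,l,st,ce=cv2.connectedComponentsWithStats(hole[140:215,270:370]);k=l[35,48];print(st[k])
cs=max(cv2.findContours((l==k).astype(np.uint8),0,1)[0],key=cv2.contourArea)[:,0]+[270,140]
P=ctrl.camera_params("wrist");K=np.array(P["K"]);M=np.array(P["mount"])
a=(cs[:,0]-K[0,2])/K[0,0];b=(cs[:,1]-K[1,2])/K[1,1];r=np.hypot(a,b);s=np.tan(r)/r
ray=np.c_[a*s,b*s,np.ones(len(a))]@M[:3,:3].T;h=o['eef_pos'][2]-.1025
p=M[:3,3]+ray*((h-M[2,3])/ray[:,2])[:,None]
def circ(p):
    X=np.c_[2*p,np.ones(len(p))];c=np.linalg.lstsq(X,(p**2).sum(1),rcond=None)[0];return c[:2],np.sqrt(c[2]+c[:2]@c[:2])
print("well tool",cv2.minEnclosingCircle(p[:,:2].astype(np.float32)),circ(p[:,:2]))
f=np.array([.5910,.2117,.115])-o['eef_pos'];print("from fitted, tool",A.T@f-[.055,0,0])
q=t[(abs(t[...,2]+.0086)<.003)&(np.hypot(t[...,0],t[...,1])<.03)&(abs(t[...,1])<.0188)]
hull=cv2.convexHull(q[:,:2].astype(np.float32))[:,0];hull=hull[abs(hull[:,1])<.016]
print("hand",cv2.minEnclosingCircle(hull),circ(hull),np.ptp(q,0))
# bore centre in hand
mm=(np.hypot(t[...,0],t[...,1])<.012)&(t[...,2]>-.004)
print("bore",t[mm].mean(0),mm.sum(), np.percentile(t[mm],[1,99],axis=0))
E
```

```text
[  24   13   50   48 1858]
well tool ((0.04545984044671059, -0.002182791708037257), 0.01565256342291832) (array([ 0.04578761, -0.00195693]), np.float64(0.014971195680423275))
from fitted, tool [ 0.04531096 -0.00169019  0.07635567]
hand ((0.00012252709711901844, -0.00010485136590432376), 0.01982775703072548) (array([1.04137294e-04, 3.61550172e-06]), np.float64(0.019350585188327614)) [0.03889865 0.03750393 0.00590933]
bore [-6.28174993e-04  6.39989824e-05  1.11639692e-01] 741 [[-0.0095998  -0.01115107  0.10959837]
 [ 0.00770013  0.01135794  0.11342558]]
```

Emit:
apply_moves(
  moves=[
    {"jaw": 0.2,"offset": [22.7,-1,0],"rot": [0,0,0]},
    {"jaw": 0.2,"offset": [22.7,-0.9,0],"rot": [0,0,0]},
    {"jaw": 0.2,"offset": [0,0,20],"rot": [0,0,0]},
    {"jaw": 0.2,"offset": [0,0,19],"rot": [0,0,0]},
    {"jaw": 0.2,"offset": [0,0,0],"rot": [0,0,0]},
  ],
)

```text
time_s: 7.1
eef_pos: [0.5349, 0.2211, 0.15]
eef_rot: [0.001, 0.997, -0.082, -0.002]
wrist_force: [-0.7, -0.7, -1.3]
opening: 0.411
grasp_force: 60.1
```

Emit:
apply_moves(
  moves=[
    {"jaw": 0.2,"offset": [0,0,0],"rot": [0,0,0]},
    {"jaw": 0.2,"offset": [0,0,0],"rot": [0,0,0]},
    {"jaw": 0.2,"offset": [0,0,3],"rot": [0,0,0]},
    {"jaw": 0.2,"offset": [0,0,2],"rot": [0,0,0]},
    {"jaw": 0.2,"offset": [0,0,0],"rot": [0,0,0]},
  ],
)

```text
time_s: 7.72
eef_pos: [0.5365, 0.2213, 0.1471]
eef_rot: [0.0, 0.997, -0.082, -0.0]
wrist_force: [-0.1, 0.8, -0.9]
opening: 0.412
grasp_force: 60.1
```

Emit:
apply_moves(
  moves=[
    {"jaw": 0.2,"offset": [0.3,0.3,2],"rot": [0,0,0]},
    {"jaw": 0.2,"offset": [0,0,2],"rot": [0,0,0]},
    {"jaw": 0.2,"offset": [0,0,2],"rot": [0,0,0]},
    {"jaw": 0.2,"offset": [0,0,2],"rot": [0,0,0]},
    {"jaw": 0.2,"offset": [0,0,0],"rot": [0,0,0]},
  ],
)

```text
time_s: 8.35
eef_pos: [0.5368, 0.221, 0.139]
eef_rot: [0.0, 0.997, -0.082, -0.0]
wrist_force: [0.5, -0.5, -0.7]
opening: 0.412
grasp_force: 60.1
```

Emit:
apply_moves(
  moves=[
    {"jaw": 0.2,"offset": [0,0,1],"rot": [0,0,0]},
    {"jaw": 0.2,"offset": [0,0,1],"rot": [0,0,0]},
    {"jaw": 0.2,"offset": [0,0,1],"rot": [0,0,0]},
    {"jaw": 0.2,"offset": [0,0,1],"rot": [0,0,0]},
    {"jaw": 0.2,"offset": [0,0,0],"rot": [0,0,0]},
  ],
)

```text
time_s: 8.98
eef_pos: [0.5369, 0.221, 0.1352]
eef_rot: [0.0, 0.997, -0.082, -0.0]
wrist_force: [-0.5, -0.1, -1.2]
opening: 0.408
grasp_force: 60.1
```

Emit:
apply_moves(
  moves=[
    {"jaw": 0.2,"offset": [0,0,1],"rot": [0,0,0]},
    {"jaw": 0.2,"offset": [0,0,1],"rot": [0,0,0]},
    {"jaw": 0.2,"offset": [0,0,1],"rot": [0,0,0]},
    {"jaw": 0.2,"offset": [0,0,0],"rot": [0,0,0]},
    {"jaw": 0.2,"offset": [0,0,0],"rot": [0,0,0]},
  ],
)

```text
time_s: 9.6
eef_pos: [0.5369, 0.221, 0.1323]
eef_rot: [0.0, 0.997, -0.082, -0.0]
wrist_force: [-0.8, 0.7, -0.2]
opening: 0.413
grasp_force: 60.1
```

Emit:
apply_moves(
  moves=[
    {"jaw": 0.2,"offset": [0,0,1],"rot": [0,0,0]},
    {"jaw": 0.2,"offset": [0,0,1],"rot": [0,0,0]},
    {"jaw": 0.2,"offset": [0,0,1],"rot": [0,0,0]},
    {"jaw": 0.2,"offset": [0,0,0],"rot": [0,0,0]},
    {"jaw": 0.2,"offset": [0,0,0],"rot": [0,0,0]},
  ],
)

```text
time_s: 10.22
eef_pos: [0.5372, 0.2211, 0.1296]
eef_rot: [-0.0, 0.997, -0.082, 0.0]
wrist_force: [0.1, -0.3, 3.2]
opening: 0.408
grasp_force: 60.4
```

Emit:
apply_moves(
  moves=[
    {"jaw": 0.2,"offset": [0,0,1],"rot": [0,0,0]},
    {"jaw": 0.2,"offset": [0,0,1],"rot": [0,0,0]},
    {"jaw": 0.2,"offset": [0,0,1],"rot": [0,0,0]},
    {"jaw": 0.2,"offset": [0,0,0],"rot": [0,0,0]},
    {"jaw": 0.2,"offset": [0,0,0],"rot": [0,0,0]},
  ],
)

```text
time_s: 10.85
eef_pos: [0.5366, 0.2211, 0.1258]
eef_rot: [0.0, 0.997, -0.082, -0.0]
wrist_force: [0.4, -0.1, -0.2]
opening: 0.417
grasp_force: 60.2
```

Emit:
apply_moves(
  moves=[
    {"jaw": 0.2,"offset": [0,0,1],"rot": [0,0,0]},
    {"jaw": 0.2,"offset": [0,0,1],"rot": [0,0,0]},
    {"jaw": 0.2,"offset": [0,0,0.5],"rot": [0,0,0]},
    {"jaw": 0.2,"offset": [0,0,0],"rot": [0,0,0]},
    {"jaw": 0.2,"offset": [0,0,0],"rot": [0,0,0]},
  ],
)

```text
time_s: 11.48
eef_pos: [0.5371, 0.2211, 0.124]
eef_rot: [-0.0, 0.997, -0.082, 0.0]
wrist_force: [-0.5, -0.2, 3.4]
opening: 0.411
grasp_force: 60.5
```

Emit:
apply_moves(
  moves=[
    {"jaw": 0.2,"offset": [0,0,1],"rot": [0,0,0]},
    {"jaw": 0.2,"offset": [0,0,1],"rot": [0,0,0]},
    {"jaw": 0.2,"offset": [0,0,0.5],"rot": [0,0,0]},
    {"jaw": 0.2,"offset": [0,0,0],"rot": [0,0,0]},
    {"jaw": 0.2,"offset": [0,0,0],"rot": [0,0,0]},
  ],
)

```text
time_s: 12.1
eef_pos: [0.537, 0.221, 0.1213]
eef_rot: [0.0, 0.997, -0.082, 0.0]
wrist_force: [-0.3, 0.7, 3.6]
opening: 0.412
grasp_force: 60.6
```

Emit:
apply_moves(
  moves=[
    {"jaw": 0.2,"offset": [0,0,1],"rot": [0,0,0]},
    {"jaw": 0.2,"offset": [0,0,1],"rot": [0,0,0]},
    {"jaw": 0.2,"offset": [0,0,0.5],"rot": [0,0,0]},
    {"jaw": 0.2,"offset": [0,0,0],"rot": [0,0,0]},
    {"jaw": 0.2,"offset": [0,0,0],"rot": [0,0,0]},
  ],
)

```text
time_s: 12.72
eef_pos: [0.5369, 0.221, 0.1188]
eef_rot: [0.0, 0.997, -0.082, -0.0]
wrist_force: [-0.5, -0.2, 3.8]
opening: 0.411
grasp_force: 60.6
```

Emit:
apply_moves(
  moves=[
    {"jaw": 0.2,"offset": [0,0,1],"rot": [0,0,0]},
    {"jaw": 0.2,"offset": [0,0,1],"rot": [0,0,0]},
    {"jaw": 0.2,"offset": [0,0,0],"rot": [0,0,0]},
    {"jaw": 0.2,"offset": [0,0,0],"rot": [0,0,0]},
    {"jaw": 0.2,"offset": [0,0,0],"rot": [0,0,0]},
  ],
)

```text
time_s: 13.35
eef_pos: [0.537, 0.221, 0.1168]
eef_rot: [0.0, 0.997, -0.082, 0.0]
wrist_force: [0.7, -0.5, 5.2]
opening: 0.408
grasp_force: 60.6
```

Emit:
apply_moves(
  moves=[
    {"jaw": 0.2,"offset": [0,0,1],"rot": [0,0,0]},
    {"jaw": 0.2,"offset": [0,0,1],"rot": [0,0,0]},
    {"jaw": 0.2,"offset": [0,0,0],"rot": [0,0,0]},
    {"jaw": 0.2,"offset": [0,0,0],"rot": [0,0,0]},
    {"jaw": 0.2,"offset": [0,0,0],"rot": [0,0,0]},
  ],
)

```text
time_s: 13.98
eef_pos: [0.5371, 0.221, 0.1151]
eef_rot: [-0.0, 0.997, -0.082, 0.0]
wrist_force: [0.4, 0.2, 5.8]
opening: 0.409
grasp_force: 60.8
```

Emit:
apply_moves(
  moves=[
    {"jaw": 0.2,"offset": [0,0,1],"rot": [0,0,0]},
    {"jaw": 0.2,"offset": [0,0,0.5],"rot": [0,0,0]},
    {"jaw": 0.2,"offset": [0,0,0],"rot": [0,0,0]},
    {"jaw": 0.2,"offset": [0,0,0],"rot": [0,0,0]},
    {"jaw": 0.2,"offset": [0,0,0],"rot": [0,0,0]},
  ],
)

```text
time_s: 14.6
eef_pos: [0.5374, 0.221, 0.114]
eef_rot: [-0.0, 0.997, -0.082, 0.001]
wrist_force: [-1.8, -0.7, 8.8]
opening: 0.414
grasp_force: 60.9
```

Emit:
apply_moves(
  moves=[
    {"jaw": 0.2,"offset": [0,0,1],"rot": [0,0,0]},
    {"jaw": 0.2,"offset": [0,0,0.5],"rot": [0,0,0]},
    {"jaw": 0.2,"offset": [0,0,0],"rot": [0,0,0]},
    {"jaw": 0.2,"offset": [0,0,0],"rot": [0,0,0]},
    {"jaw": 0.2,"offset": [0,0,0],"rot": [0,0,0]},
  ],
)

```text
time_s: 15.22
eef_pos: [0.5376, 0.2211, 0.1128]
eef_rot: [-0.0, 0.997, -0.082, 0.001]
wrist_force: [-0.4, -0.9, 10.0]
opening: 0.408
grasp_force: 61.0
```

Emit:
apply_moves(
  moves=[
    {"jaw": 0.2,"offset": [0,0,1],"rot": [0,0,0]},
    {"jaw": 0.2,"offset": [0,0,0],"rot": [0,0,0]},
    {"jaw": 0.2,"offset": [0,0,0],"rot": [0,0,0]},
    {"jaw": 0.2,"offset": [0,0,0],"rot": [0,0,0]},
    {"jaw": 0.2,"offset": [0,0,0],"rot": [0,0,0]},
  ],
)

```text
time_s: 15.85
eef_pos: [0.5369, 0.221, 0.1107]
eef_rot: [0.0, 0.997, -0.082, -0.0]
wrist_force: [0.6, -0.1, 3.6]
opening: 0.414
grasp_force: 60.6
```

Emit:
apply_moves(
  moves=[
    {"jaw": 0.2,"offset": [0,0,1],"rot": [0,0,0]},
    {"jaw": 0.2,"offset": [0,0,1],"rot": [0,0,0]},
    {"jaw": 0.2,"offset": [0,0,0],"rot": [0,0,0]},
    {"jaw": 0.2,"offset": [0,0,0],"rot": [0,0,0]},
    {"jaw": 0.2,"offset": [0,0,0],"rot": [0,0,0]},
  ],
)

```text
time_s: 16.48
eef_pos: [0.5373, 0.2211, 0.1093]
eef_rot: [-0.0, 0.997, -0.082, 0.0]
wrist_force: [-1.1, 0.9, 5.9]
opening: 0.412
grasp_force: 60.8
```

Emit:
apply_moves(
  moves=[
    {"jaw": 0.2,"offset": [0,0,1],"rot": [0,0,0]},
    {"jaw": 0.2,"offset": [0,0,0.5],"rot": [0,0,0]},
    {"jaw": 0.2,"offset": [0,0,0],"rot": [0,0,0]},
    {"jaw": 0.2,"offset": [0,0,0],"rot": [0,0,0]},
    {"jaw": 0.2,"offset": [0,0,0],"rot": [0,0,0]},
  ],
)

```text
time_s: 17.1
eef_pos: [0.5375, 0.2211, 0.1082]
eef_rot: [-0.0, 0.997, -0.082, 0.001]
wrist_force: [-0.1, 0.1, 8.1]
opening: 0.412
grasp_force: 60.9
```

Emit:
apply_moves(
  moves=[
    {"jaw": 0.2,"offset": [0,0,1],"rot": [0,0,0]},
    {"jaw": 0.2,"offset": [0,0,0.5],"rot": [0,0,0]},
    {"jaw": 0.2,"offset": [0,0,0],"rot": [0,0,0]},
    {"jaw": 0.2,"offset": [0,0,0],"rot": [0,0,0]},
    {"jaw": 0.2,"offset": [0,0,0],"rot": [0,0,0]},
  ],
)

```text
time_s: 17.73
eef_pos: [0.5376, 0.2212, 0.1068]
eef_rot: [-0.0, 0.997, -0.082, 0.001]
wrist_force: [-0.9, -0.3, 8.1]
opening: 0.409
grasp_force: 61.0
```

Emit:
apply_moves(
  moves=[
    {"jaw": 0.2,"offset": [0,0,1],"rot": [0,0,0]},
    {"jaw": 0.2,"offset": [0,0,0],"rot": [0,0,0]},
    {"jaw": 0.2,"offset": [0,0,0],"rot": [0,0,0]},
    {"jaw": 0.2,"offset": [0,0,0],"rot": [0,0,0]},
    {"jaw": 0.2,"offset": [0,0,0],"rot": [0,0,0]},
  ],
)

```text
time_s: 18.35
eef_pos: [0.5375, 0.2211, 0.1057]
eef_rot: [-0.0, 0.997, -0.082, 0.001]
wrist_force: [-0.5, -0.1, 8.4]
opening: 0.41
grasp_force: 61.1
```

Emit:
apply_moves(
  moves=[
    {"jaw": 0.2,"offset": [0,0,1],"rot": [0,0,0]},
    {"jaw": 0.2,"offset": [0,0,0.5],"rot": [0,0,0]},
    {"jaw": 0.2,"offset": [0,0,0],"rot": [0,0,0]},
    {"jaw": 0.2,"offset": [0,0,0],"rot": [0,0,0]},
    {"jaw": 0.2,"offset": [0,0,0],"rot": [0,0,0]},
  ],
)

```text
time_s: 18.98
eef_pos: [0.5375, 0.2211, 0.1041]
eef_rot: [-0.0, 0.997, -0.082, 0.001]
wrist_force: [-0.6, 0.1, 8.7]
opening: 0.41
grasp_force: 61.0
```

Emit:
apply_moves(
  moves=[
    {"jaw": 0.2,"offset": [0,0,1],"rot": [0,0,0]},
    {"jaw": 0.2,"offset": [0,0,0],"rot": [0,0,0]},
    {"jaw": 0.2,"offset": [0,0,0],"rot": [0,0,0]},
    {"jaw": 0.2,"offset": [0,0,0],"rot": [0,0,0]},
    {"jaw": 0.2,"offset": [0,0,0],"rot": [0,0,0]},
  ],
)

```text
time_s: 19.6
eef_pos: [0.5375, 0.2211, 0.1031]
eef_rot: [-0.0, 0.997, -0.082, 0.001]
wrist_force: [-0.9, 0.3, 8.5]
opening: 0.413
grasp_force: 61.0
```

Emit:
apply_moves(
  moves=[
    {"jaw": 0.2,"offset": [0,0,0.8],"rot": [0,0,0]},
    {"jaw": 0.2,"offset": [0,0,0],"rot": [0,0,0]},
    {"jaw": 0.2,"offset": [0,0,0],"rot": [0,0,0]},
    {"jaw": 0.2,"offset": [0,0,0],"rot": [0,0,0]},
    {"jaw": 0.2,"offset": [0,0,0],"rot": [0,0,0]},
  ],
)

```text
time_s: 20.23
eef_pos: [0.5375, 0.2211, 0.1023]
eef_rot: [-0.0, 0.997, -0.082, 0.001]
wrist_force: [-0.6, -0.4, 8.2]
opening: 0.408
grasp_force: 61.0
```

Emit:
apply_moves(
  moves=[
    {"jaw": 0.2,"offset": [0,0,0.8],"rot": [0,0,0]},
    {"jaw": 0.2,"offset": [0,0,0],"rot": [0,0,0]},
    {"jaw": 0.2,"offset": [0,0,0],"rot": [0,0,0]},
    {"jaw": 0.2,"offset": [0,0,0],"rot": [0,0,0]},
    {"jaw": 0.2,"offset": [0,0,0],"rot": [0,0,0]},
  ],
)

```text
time_s: 20.85
eef_pos: [0.5375, 0.2211, 0.1016]
eef_rot: [-0.0, 0.997, -0.082, 0.001]
wrist_force: [-1.6, -0.2, 8.6]
opening: 0.418
grasp_force: 61.1
```

Emit:
apply_moves(
  moves=[
    {"jaw": 0.2,"offset": [0,0,0.8],"rot": [0,0,0]},
    {"jaw": 0.2,"offset": [0,0,0],"rot": [0,0,0]},
    {"jaw": 0.2,"offset": [0,0,0],"rot": [0,0,0]},
    {"jaw": 0.2,"offset": [0,0,0],"rot": [0,0,0]},
    {"jaw": 0.2,"offset": [0,0,0],"rot": [0,0,0]},
  ],
)

```text
time_s: 21.48
eef_pos: [0.5377, 0.2211, 0.1011]
eef_rot: [-0.0, 0.997, -0.082, 0.001]
wrist_force: [-1.5, -0.5, 10.2]
opening: 0.406
grasp_force: 61.2
```

Emit:
apply_moves(
  moves=[
    {"jaw": 0.2,"offset": [0,0,0.8],"rot": [0,0,0]},
    {"jaw": 0.2,"offset": [0,0,0],"rot": [0,0,0]},
    {"jaw": 0.2,"offset": [0,0,0],"rot": [0,0,0]},
    {"jaw": 0.2,"offset": [0,0,0],"rot": [0,0,0]},
    {"jaw": 0.2,"offset": [0,0,0],"rot": [0,0,0]},
  ],
)

```text
time_s: 22.1
eef_pos: [0.5378, 0.2212, 0.1006]
eef_rot: [-0.0, 0.997, -0.082, 0.001]
wrist_force: [-2.0, 0.1, 11.5]
opening: 0.41
grasp_force: 61.4
```

Emit:
apply_moves(
  moves=[
    {"jaw": 0.2,"offset": [0,0,0.7],"rot": [0,0,0]},
    {"jaw": 0.2,"offset": [0,0,0],"rot": [0,0,0]},
    {"jaw": 0.2,"offset": [0,0,0],"rot": [0,0,0]},
    {"jaw": 0.2,"offset": [0,0,0],"rot": [0,0,0]},
    {"jaw": 0.2,"offset": [0,0,0],"rot": [0,0,0]},
  ],
)

```text
time_s: 22.72
eef_pos: [0.5379, 0.2212, 0.1001]
eef_rot: [-0.0, 0.997, -0.082, 0.001]
wrist_force: [-1.1, -1.9, 11.8]
opening: 0.411
grasp_force: 61.5
```

```bash
python3 - <<'E'
from h import *
F=[]
for i in range(3):
    o,im,t,g,A=wrist("w5");F.append(o['wrist_force'])
print(np.mean(F,0),o['eef_pos'])
cv2.imwrite("pics/w5c.png",cv2.resize(im[150:400,170:470,::-1],(720,600)))
yx=o['eef_pos'][:2];r=np.hypot(g[...,0]-yx[0],g[...,1]-yx[1])
top=(r<.019)&(r>.0095)&(g[...,2]>.095);ring=(r>.022)&(r<.06)&(g[...,2]>.085)&(g[...,2]<.106)
z=g[ring][:,2];h=np.histogram(z,bins=np.arange(.085,.107,.001));print(h[0]);print("collar top z",np.nanmedian(g[top][:,2]))
# fitted collar height & block plane near it
f=np.hypot(g[...,0]-.591,g[...,1]-.2117);print("fitted z",np.nanmedian(g[(f<.018)&(f>.011)][:,2]))
E
```

```text
[-1.59051831 -1.03431818 12.46126399] [0.53790216 0.22119601 0.10008735]
[  70   71   74   75   57   77   85  130 1059 1711  477 2754 8850 3046
  122    0    0    4   15   22  298]
collar top z 0.17374911445878333
fitted z 0.10951127556191638
```

View pics/w5c.png

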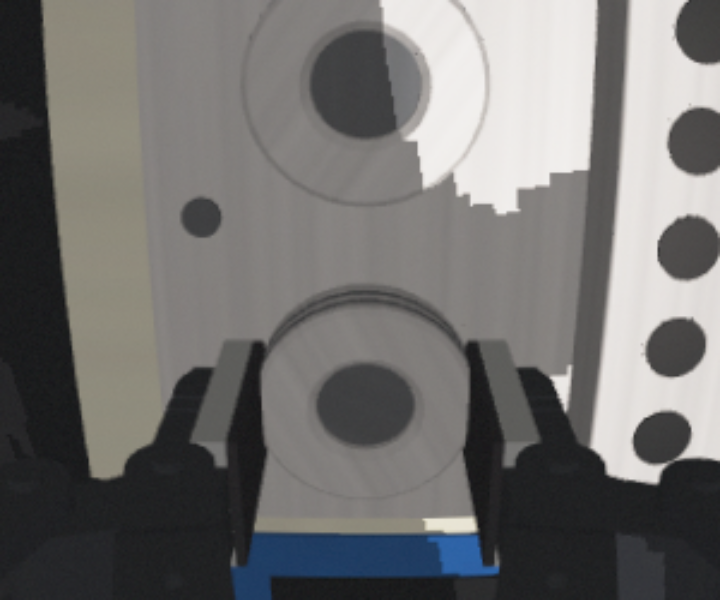

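Force rises at about 3 N/mm, the block has sunk 4.4 mm and the two collar tops are level, so the collar has landed. I take the load off to near zero, then open.

Emit:
apply_moves(
  moves=[
    {"jaw": 0.2,"offset": [0,0,-1.5],"rot": [0,0,0]},
    {"jaw": 0.2,"offset": [0,0,-1.5],"rot": [0,0,0]},
    {"jaw": 0.2,"offset": [0,0,-1],"rot": [0,0,0]},
    {"jaw": 0.2,"offset": [0,0,-0.5],"rot": [0,0,0]},
    {"jaw": 0.2,"offset": [0,0,0],"rot": [0,0,0]},
  ],
)

```text
time_s: 23.5
eef_pos: [0.5371, 0.221, 0.103]
eef_rot: [-0.0, 0.997, -0.082, 0.0]
wrist_force: [0.0, 1.1, 5.4]
opening: 0.407
grasp_force: 60.9
```

Emit:
apply_moves(
  moves=[
    {"jaw": 0.2,"offset": [0,0,-1],"rot": [0,0,0]},
    {"jaw": 0.2,"offset": [0,0,-0.5],"rot": [0,0,0]},
    {"jaw": 0.2,"offset": [0,0,0],"rot": [0,0,0]},
    {"jaw": 0.2,"offset": [0,0,0],"rot": [0,0,0]},
    {"jaw": 0.2,"offset": [0,0,0],"rot": [0,0,0]},
  ],
)

```text
time_s: 24.12
eef_pos: [0.5369, 0.221, 0.1042]
eef_rot: [0.0, 0.997, -0.082, -0.0]
wrist_force: [0.5, 0.7, 1.6]
opening: 0.41
grasp_force: 60.6
```

Emit:
apply_moves(
  moves=[
    {"jaw": 1,"offset": [0,0,0],"rot": [0,0,0]},
    {"jaw": 1,"offset": [0,0,0],"rot": [0,0,0]},
    {"jaw": 1,"offset": [0,0,0],"rot": [0,0,0]},
    {"jaw": 1,"offset": [0,0,0],"rot": [0,0,0]},
    {"jaw": 1,"offset": [0,0,0],"rot": [0,0,0]},
  ],
)

```text
time_s: 24.75
eef_pos: [0.5369, 0.221, 0.1044]
eef_rot: [0.0, 0.997, -0.082, -0.0]
wrist_force: [-0.6, 0.4, -0.2]
opening: 1.0
grasp_force: 0.0
```

Emit:
apply_moves(
  moves=[
    {"jaw": 1,"offset": [0,0,-5],"rot": [0,0,0]},
    {"jaw": 1,"offset": [0,0,-20],"rot": [0,0,0]},
    {"jaw": 1,"offset": [0,0,-30],"rot": [0,0,0]},
    {"jaw": 1,"offset": [0,0,-10],"rot": [0,0,0]},
    {"jaw": 1,"offset": [0,0,0],"rot": [0,0,0]},
  ],
)

```text
time_s: 25.38
eef_pos: [0.5374, 0.2211, 0.17]
eef_rot: [-0.0, 0.997, -0.082, 0.001]
wrist_force: [0.5, -0.1, 1.0]
opening: 1.0
grasp_force: 0.0
```

```bash
python3 - <<'E'
from h import *
o,im,t,g,A=wrist("w6");print(o['time_s'],o['eef_pos'],o['wrist_force'])
r0=np.hypot(g[...,0]-.5369,g[...,1]-.2208)
for n,x,y in(("ours",.5369,.2208),("fitted",.591,.2117)):
    r=np.hypot(g[...,0]-x,g[...,1]-y);q=g[(r<.021)&(g[...,2]>.107)];c=cv2.minEnclosingCircle(q[:,:2].astype(np.float32))
    b=g[(r>.022)&(r<.03)&(g[...,2]>.095)&(g[...,2]<.107)]
    X=np.c_[q[:,:2]-c[0],np.ones(len(q))];k=np.isfinite(q[:,2]);f=np.linalg.lstsq(X[k],q[k,2],rcond=None)[0]
    print(n,c,np.median(q[:,2]),"block",np.median(b[:,2]),"tilt",f[:2])
cv2.imwrite("pics/w6c.png",cv2.resize(im[100:350,170:470,::-1],(720,600)))
E
```

```text
25.375 [0.53740593 0.22112695 0.17003556] [ 0.53868639 -0.10633956  0.96832188]
ours ((0.5380487442016602, 0.22055119276046753), 0.020462024956941605) 0.24992569712772073 block 0.10196415323856639 tilt [ 5.72266899 -1.00413843]
fitted ((0.5911927223205566, 0.2119685858488083), 0.019421691074967384) 0.11359309348384151 block 0.10194640027943536 tilt [-0.0004363  -0.00165776]
```

View pics/w6c.png

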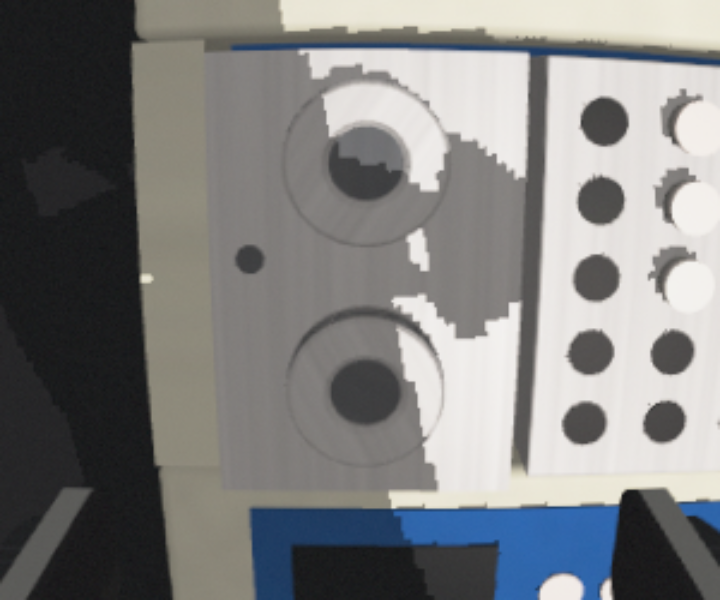

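The picture shows our sleeve at (365,387) and the fitted one at (366,162). The first height reading caught the gripper, so I redo it with that excluded.

```bash
python3 - <<'E'
from h import *
o,im,t,g,A=wrist("w7")
for n,x,y in(("ours",.5375,.2208),("fitted",.591,.2117)):
    r=np.hypot(g[...,0]-x,g[...,1]-y);q=g[(r<.022)&(g[...,2]>.107)&(g[...,2]<.125)];c=cv2.minEnclosingCircle(q[:,:2].astype(np.float32))
    q=q[np.hypot(*(q[:,:2]-c[0]).T)<.018]
    f=np.linalg.lstsq(np.c_[q[:,:2]-c[0],np.ones(len(q))],q[:,2],rcond=None)[0]
    print(n,c,len(q),"top",np.median(q[:,2]),"tilt",f[:2])
E
```

```text
ours ((0.5375964045524597, 0.22085444629192352), 0.019552307203412056) 2967 top 0.11365663671037765 tilt [0.00325972 0.00741877]
fitted ((0.5912652015686035, 0.21176595985889435), 0.019383521750569344) 3560 top 0.11362422141394973 tilt [0.00368674 0.00016409]
```

Both collar tops are at the same height (0.1137 m and 0.1136 m), so the sleeve is fully home, upright and released.

```bash
python3 -c "
from bench import ctrl
print(ctrl.hand_in())"
```

```text
the job is handed in; nothing more can be done
None
```

The middle-sized aluminium sleeve is pressed fully home and released, with its collar level with the fitted one; the highest push I read was about 13 N, and I handed the job in at about 25 s without seeing a verdict.

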